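# Clear and close the filling tub

## Task

Someone left the wire basket standing on the filling tub's loose cover. Hang the basket by its handle across both prongs of the hook stand and let go of it, then press the cover down until both spring clips snap over it and it sits fully home on the tub, and finish while still pressing it down firmly (about 10 N), neither letting go nor backing off. Do not knock over or push away the small bowl, the jar or the cup.

Things in the scene. Friction and masses are not known exactly. Their poses are not given: they have to be found in the camera images.
- tub_rim (a point): Centre of the mouth, at rim height, of the rectangular stainless filling tub fixed to the table: 150 mm long (its x), 120 mm wide (its y), rim 80 mm above the table, z up. It stands left or right of the robot's centre line, the hook stand on the other side.
- tub: The tub; origin on the table under its centre. On each short end (x = +85 and -85 mm) a sprung steel clip with a round nose 66 mm wide, nose centre 11 mm above the rim; clip brackets reach x = +-107 mm, 90 mm above the table.
- cover_top (a point): Centre of the flat top of the white plastic cover: plate 168 (its x) x 124 mm, 8 mm thick, 0.2 to 0.3 kg, z up. At the start it lies level but loose on the two clip noses, top about 22.5 mm above the rim, its 55 mm deep skirt already guided in the tub's mouth. Fully home its top is 8 mm above the rim: about 14.5 mm to go.
- cover: The cover; origin 8 mm below its top. Pressed straight down at the middle of its top it resists with some 8 to 18 N over the first millimetres, then the two linked clips slip over its edges and the force drops suddenly; it goes the rest of the way by itself until the plate meets the rigid rim. Press within about 20 mm of the middle.
- basket_bar (a point): Middle of the top bar of the steel wire basket's stiff upright handle. The bar is straight, round, 9 mm thick, 109 mm long along the basket's y; its legs go down to the basket's rim at y = +50 and -50 mm. The point is 110 mm above the basket's underside; 65 mm above the basket's mouth. z up.
- basket: The small wire basket, standing on the cover: body 64 mm (its x) by 104 mm (its y), 45 mm tall, 0.14 to 0.28 kg; origin at the centre of its underside, z up.
- hook_seat (a point): Where the middle of the basket's bar rests when hung: midway between the two prongs of the hook stand, 164 mm above the table, bar along the stand's y in the troughs of both prongs. From here the upturned prong tips end 28 mm out along the stand's -x and 20 mm higher; prong undersides 12.5 mm lower; post (14 mm square) at x = +92 mm. Nothing of the stand is higher than the tips.
- stand: Hook stand fixed to the table, dark steel, origin on the table 72.5 mm along +x from below the seat. Base 150 x 120 mm. Two 8 mm round prongs, 56 mm clear between them, point along -x (roughly to the robot) and turn up at the ends. The bar comes in from -x above the tips, basket body below the prongs, then goes down; fingers at the bar's middle pass between the prongs.
- bowl_mid (a point): Small white bowl, 84 mm across, 45 mm tall, between the tub and the stand. It must not be knocked over or pushed away; this point is its centre, half-way up, z up.
- shaker_mid (a point): Amber jar, 48 mm across, 110 mm tall, standing further back near the centre line. It must not be knocked over or pushed away; this point is its centre, half-way up, z up.
- cup_mid (a point): Blue cup, 72 mm across, 80 mm tall, at the left side. It must not be knocked over or pushed away; this point is its centre, half-way up, z up.
There are look-alikes about, which are no part of the job. Leave any yellow look-alike of the basket alone.

How it is judged:
On the way, in this order (a step that is already met when the one before it is completed fails the run):
1. the basket hangs by its handle bar on both prongs, let go of (x of basket_bar in the frame of hook_seat between -0.02 and 0.055 m and y of basket_bar in the frame of hook_seat between -0.022 and 0.022 m and z of basket_bar in the frame of hook_seat between -0.008 and 0.016 m and angle between the y axis of basket_bar and the y axis of hook_seat, either way round below 0.3 rad and contact force between basket and stand above 0.5 N and contact force between each of the arm, the fingers and basket below 0.2 N), for 0.3 s.
2. the cover has snapped fully home on the tub, pressed (z of cover_top in the frame of tub_rim below 0.0112 m and angle between the z axis of cover_top and the z axis of tub_rim, either way round below 0.04 rad and contact force between any of the fingers, the arm and cover above 2 N), for 0.2 s.
At the end, for the whole second after the job is handed in: Basket hangs still on both prongs (bar middle from the seat: x -20 to 55 mm, y within 22, z -8 to 16; bar along y within 0.3 rad), untouched. Cover home: top at most 11.2 mm above the rim, level within 0.04 rad. The robot presses on it with over 4 N through the last second (all of step 1 and linear speed of basket below 0.08 m/s and z of cover_top in the frame of tub_rim below 0.0112 m and angle between the z axis of cover_top and the z axis of tub_rim, either way round below 0.04 rad and contact force between any of the fingers, the arm and cover above 4 N); the arm keeps its last pose, push and grip.
It fails at once if the bowl is knocked over or pushed away (angle between bowl_mid's own z axis and vertical above 0.6 rad or distance of bowl_mid from where it was at the start of the episode above 0.06 m).
It fails at once if the shaker is knocked over or pushed away (angle between shaker_mid's own z axis and vertical above 0.6 rad or distance of shaker_mid from where it was at the start of the episode above 0.06 m).
It fails at once if the cup is knocked over or pushed away (angle between cup_mid's own z axis and vertical above 0.6 rad or distance of cup_mid from where it was at the start of the episode above 0.06 m).
It also fails if it takes over 64 s, if anything falls off the work surface, if the arm or the gripper's body presses on something with over 40 N, if the wrist force passes 120 N, or if a joint passes its speed limit or range.

## Robot

A 7-joint arm with a two-finger parallel gripper is mounted at the origin on the work surface. World frame = base frame: x ahead of the robot, y to its left, z up, the work surface at z = 0. Lengths are in m, angles in rad, forces in N, time in s.
With the tool pointing down it reaches from about 0.4 to 0.9 m from the base axis. Payload 5.5 kg.
Tool frame: the origin (TCP) lies on the centre line of the jaws, within the pads' length; the fingertips stand 22 mm ahead of it and the grasp point (between the pads) lies 3 mm ahead of it (env.nose_length is the distance from the TCP to the fingertips, in m); x points along the fingers, z is the direction in which the jaws open and shut, and the axes are right-handed (so a half turn about x gives the same grasp; the last joint's range is limited). The gripper opens to 92 mm and grips with 3 to 60 N. Pads are 19 mm wide; open, the fingers measure 130 mm over their backs; the gripper's body (75 mm by 190 mm) begins 47 mm behind the grasp point.
Start: joints at [-0.873, 0.501, -0.427, 1.55, 0.221, 1.138, -0.21], TCP at [0.274, 0.59, 0.249] pointing down, gripper open.
Joint ranges: [-2.88, 2.88], [-0.31, 2.03], [-1.54, 1.56], [0.2, 2.42], [-1.41, 4.55], [0.19, 2.02], [-2.57, 2.57]. Speed limits (rad/s): [2.57, 2.57, 3.14, 3.14, 3.14, 3.14, 3.14].

## Interface

Orientations are given as a unit quaternion [w, x, y, z].
In Python, from bench import env gives the robot as it stands.
- The arm moves only by the tool play_rows, never from a script. Its arguments are lists of equal length, an entry for each row: "twist": the turn, a rotation vector about the world's x, y, z in rad, a list of three; "travel": the shift along the world's x, y, z in cm, a list of three; "fingers": the closure, from 0 (fully open) to 1 (shut). A call has 1 to 12 rows; each row is the pose to reach, as a shift and turn from the pose measured when the call began; what a row does not reach only later rows make up. A row lasts 1/8 s, in which the tool goes at most 62.5 mm and 10.7 degrees, less where a joint would pass 70% of its speed; a pose out of reach is approached as far as the arm can. A call with a gripper value outside its range is refused whole. The fingers move at their own pace and stop on an object; the grip force is fixed at half the most. Time passes only in rows, so rows that repeat a pose let the fingers close. It gives the time, the measured TCP pose, the force and the opening at its end, in the units of the state.
- env.get_obs(): the state, without advancing time (a new reading comes with each control period).
- env.capture(name): name is "side" or "top" or "wrist"; returns the picture (420x560x3 uint8, red, green, blue); there is no depth.
- env.camera_info(name): a dict with "mtx" (3x3 intrinsics, pixels), "rvec" (rotation vector, rad) and "tvec" (3), from world to camera coordinates, as OpenCV has them. Camera axes: x right, y down, z forward; pixel columns grow to the right and rows downward; lengths in m; the calibration is good to about 2 mm. A picture is of the moment at which its call begins: read the wrist's pose just before it. camera_info takes no time and is no camera call; for the wrist camera it gives the pose at the moment of the call.
- env.close_job(): hands the job in, once; it reports no verdict.
Trained networks look in the newest picture that a camera, given by its name, has taken for a name from the list of things; names that differ only in an ending like _2 or _b are one class to them, and where a whole thing is asked for, a point or a joint stands for the part that bears it (a point fixed in the world has none). Each returns a list of dicts, best first, with "conf" (0 to 1); they miss things now and then, are a little off and sometimes report something else, mostly with a low value. They report only what shows in the picture. A call takes as long as a camera call. They do not tell look-alikes from the thing itself.
- env.masks_of(camera, label): "region" (420x560 bool, what is visible of it).
- env.mark_of(camera, label): "location" ([x, y, z] in m, in world coordinates, good to about 4 mm: a listed point, or the origin of a listed thing).
The state is a dict: "t": time; "joint_positions": joint angles; "qd": joint speeds; "tau": joint torques, N m; "position": TCP position; "tcp_rot": TCP orientation; "force": force on the tool from outside, world axes, zero at the start; "moment": the same for the moment, N m; "opening": opening from 0.0 (shut) to 1.0 (fully open).
Only numpy, scipy, OpenCV 4.12 (cv2) and the standard library are available. Lean on these libraries where they do the work, as an engineer would, in place of code of your own. Each camera call takes 0.05 s, during which the arm holds its last target.

## Working session

There is one attempt and no reset: what is moved stays moved. The work goes in short steps, Python scripts to look and compute and a tool call to move; the robot and the scene stay as the last step left them, time stands still between calls to the robot, and variables do not carry over. Pictures are saved under pics/ and viewed, and the job is handed in when it is done.

Besides the shell and the picture viewer there is one more tool, called after ">>>" as name(argument=value, ...) on one line, values as JSON. play_rows: Moves the arm, as the interface text tells. Its arguments: {"type":"object","properties":{"twist":{"type":"array"},"travel":{"type":"array"},"fingers":{"type":"array"}},"required":["twist","travel","fingers"]}

```bash
ls; mkdir -p pics; cat > h.py <<'E'
from bench import env
import numpy as np, cv2
def snap(c,f):
    im=env.capture(c); cv2.imwrite('pics/'+f,cv2.cvtColor(im,cv2.COLOR_RGB2BGR)); return im
def proj(c,P):
    i=env.camera_info(c); p,_=cv2.projectPoints(np.array(P,float).reshape(-1,3),np.array(i['rvec'],float),np.array(i['tvec'],float),np.array(i['mtx'],float),None); return p.reshape(-1,2)
def ray(c,u,v):
    i=env.camera_info(c);R,_=cv2.Rodrigues(np.array(i['rvec'],float));t=np.array(i['tvec'],float).ravel()
    d=R.T@np.linalg.inv(np.array(i['mtx']))@np.array([u,v,1.]);return -R.T@t,d
def atz(c,u,v,z):
    o,d=ray(c,u,v);return o+d*(z-o[2])/d[2]
E
python3 - <<'E'
from h import *
print(env.get_obs())
for c in ['side','top','wrist']:
    snap(c,c+'0.png')
for c in ['side','top']:
    for l in ['tub_rim','cover_top','basket_bar','basket','hook_seat','stand','bowl_mid','shaker_mid','cup_mid','tub']:
        print(c,l,[(np.round(m['location'],3),round(m['conf'],2),proj(c,m['location']).round().tolist()) for m in env.mark_of(c,l)])
E
```

```text
pics
{'t': 0.0, 'joint_positions': array([-0.87281934,  0.50182371, -0.42683701,  1.55143399,  0.22079259,
        1.13828023, -0.21031884]), 'qd': array([ 0.00076034, -0.00102219,  0.00037773, -0.00149841,  0.00287055,
       -0.00033411, -0.0010329 ]), 'tau': array([-1.10340388e-03, -5.66587830e+01, -5.81668809e+00, -2.79122972e+01,
       -6.86730235e-02,  3.03599134e-02,  1.47745395e-04]), 'position': array([0.27352755, 0.58893731, 0.24770415]), 'tcp_rot': array([ 0.59547915, -0.38074308,  0.59663809,  0.38008194]), 'force': array([ 0.1499559 , -0.20727725,  1.07184774]), 'moment': array([ 0.03456192, -0.05060084, -0.03608216]), 'opening': 0.9977330440950956}
side tub_rim []
side cover_top [(array([0.639, 0.243, 0.102]), 0.76, [[242.0, 283.0]])]
side basket_bar [(array([0.355, 0.019, 0.11 ]), 0.69, [[371.0, 217.0]]), (array([0.626, 0.241, 0.212]), 0.66, [[246.0, 237.0]])]
side basket [(array([ 0.354,  0.017, -0.001]), 0.77, [[366.0, 253.0]]), (array([0.619, 0.242, 0.105]), 0.75, [[252.0, 282.0]])]
side hook_seat [(array([ 0.489, -0.215,  0.162]), 0.75, [[312.0, 155.0]])]
side sta
[... 417 characters left out ...]
3.0, 177.0]])]
top basket_bar [(array([0.621, 0.237, 0.211]), 0.85, [[182.0, 175.0]]), (array([0.36 , 0.017, 0.11 ]), 0.71, [[305.0, 321.0]])]
top basket [(array([0.62 , 0.24 , 0.104]), 0.86, [[190.0, 188.0]]), (array([ 0.354,  0.018, -0.001]), 0.77, [[303.0, 321.0]]), (array([ 0.764, -0.001,  0.055]), 0.53, [[309.0, 125.0]])]
top hook_seat [(array([ 0.489, -0.211,  0.168]), 0.73, [[431.0, 248.0]])]
top stand [(array([ 0.564, -0.203, -0.   ]), 0.83, [[403.0, 221.0]])]
top bowl_mid [(array([ 0.572, -0.01 ,  0.024]), 0.94, [[315.0, 216.0]])]
top shaker_mid [(array([ 0.763, -0.001,  0.053]), 0.79, [[309.0, 125.0]])]
top cup_mid [(array([0.4  , 0.349, 0.041]), 0.82, [[140.0, 301.0]])]
top tub []
```

View pics/side0.png

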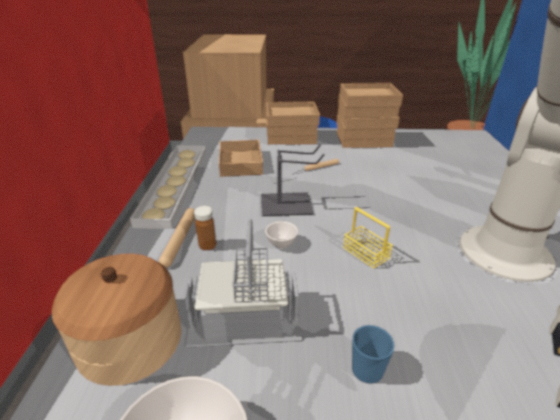

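View pics/top0.png

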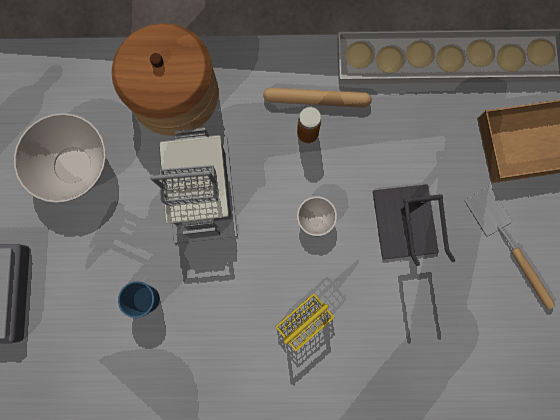

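View pics/wrist0.png

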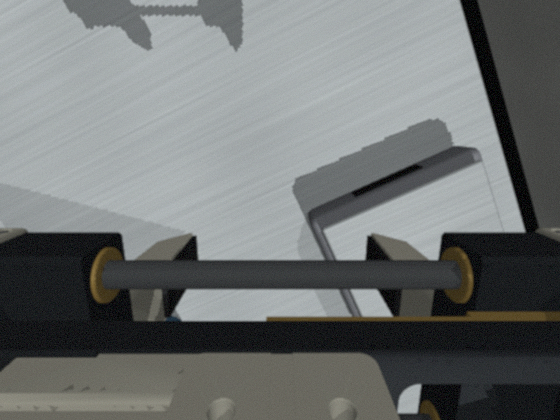

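The real basket is the grey one, seen at top (185,178) and side (247,270). The yellow one, at top (305,322) and side (368,240), is the look-alike. Next I'll look at close crops for the yaw angles.

```bash
python3 - <<'E'
from h import *
a=cv2.imread('pics/top0.png');b=cv2.imread('pics/side0.png')
cv2.imwrite('pics/ct.png',cv2.resize(a[120:280,130:250],None,fx=4.5,fy=3.7*1.0,interpolation=2)[:600] if 0 else cv2.resize(a[120:270,140:250],None,fx=4,fy=4,interpolation=2))
cv2.imwrite('pics/cs.png',cv2.resize(b[210:345,170:310],None,fx=4,fy=4,interpolation=2))
cv2.imwrite('pics/ch.png',cv2.resize(a[170:280,360:470],None,fx=5,fy=5,interpolation=2))
cv2.imwrite('pics/chs.png',cv2.resize(b[130:225,240:370],None,fx=5,fy=5,interpolation=2))
E
```

```text
(no output)
```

View pics/ct.png

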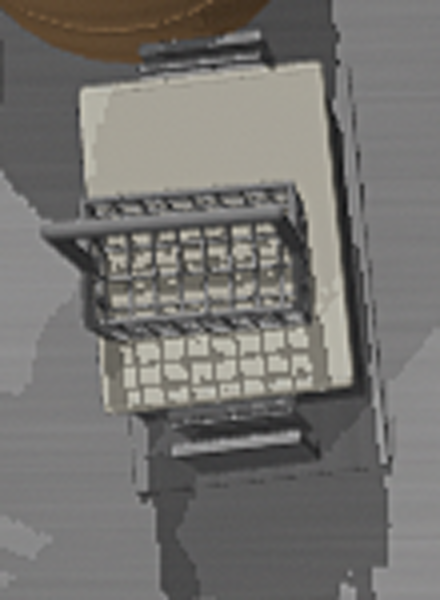

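View pics/cs.png

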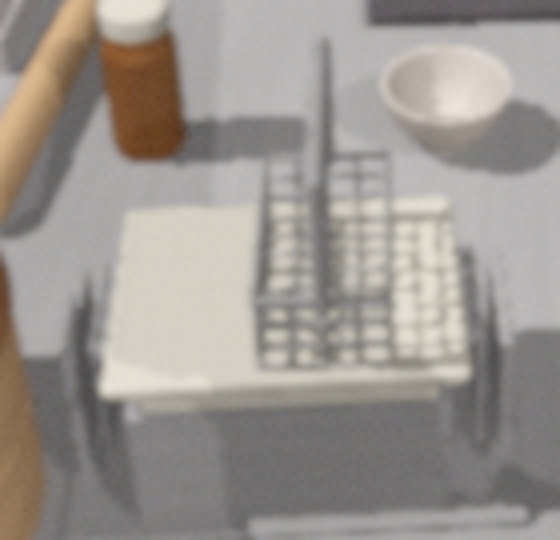

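View pics/ch.png

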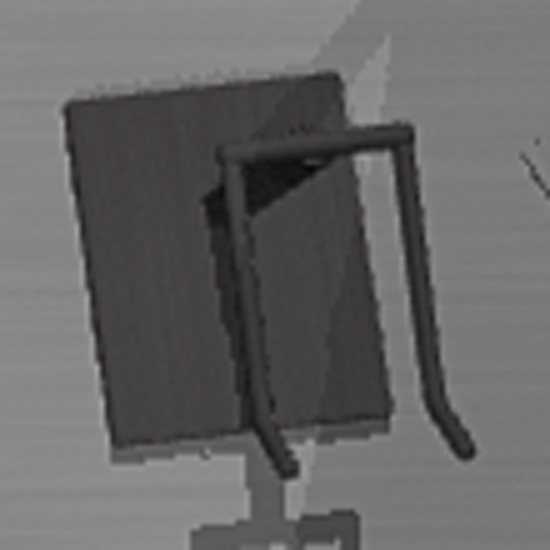

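View pics/chs.png

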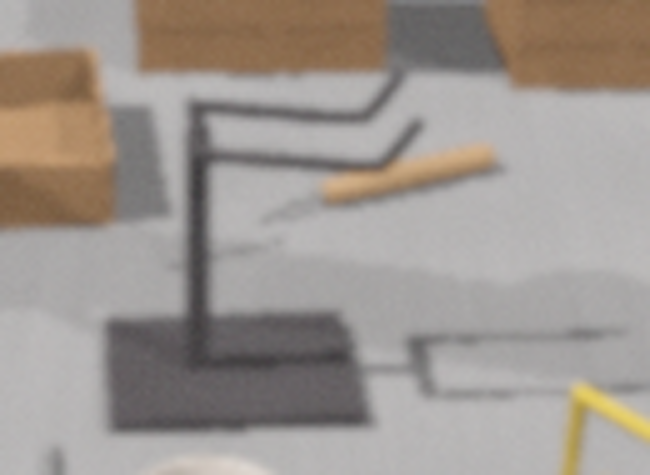

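```bash
python3 - <<'E'
from h import *
T=lambda u,v,z:atz('top',u,v,z)[:3]
pr=lambda *a:print(*[np.round(x,4) if not isinstance(x,str) else x for x in a])
c=lambda x,y:(140+x/4,120+y/4)
h=lambda x,y:(360+x/5,170+y/5)
yaw=lambda A,B:np.degrees(np.arctan2(*(B-A)[[1,0]]))
A=T(*c(47,231),.2125);B=T(*c(298,224),.2125);pr('bar',A,B,(A+B)/2,np.linalg.norm(A-B),yaw(B,A)-90)
# cover corners
C=[T(*c(*p),.1025) for p in [(80,88),(322,62),(354,386),(105,412)]]
pr('cover',np.mean(C,0),yaw(C[3],C[0]),yaw(C[2],C[1]),yaw(C[1],C[0])-90,np.linalg.norm(C[0]-C[3]),np.linalg.norm(C[0]-C[1]))
S=[T(*h(*p),.008) for p in [(66,104),(338,72),(390,418),(113,445)]]
pr('base',np.mean(S,0),yaw(S[3],S[0]),yaw(S[2],S[1]),yaw(S[1],S[0])-90,np.linalg.norm(S[0]-S[3]),np.linalg.norm(S[0]-S[1]))
b=[T(*h(*p),.160) for p in [(258,412),(432,400)]];pr('bends',b,np.mean(b,0),yaw(b[1],b[0])-90)
b=[T(*h(*p),.18) for p in [(290,470),(468,452)]];pr('tips',b,np.mean(b,0),yaw(b[1],b[0])-90)
b=[T(*h(*p),.168) for p in [(228,152),(405,132)]];pr('roots',b,np.mean(b,0),yaw(b[1],b[0])-90)
i=env.get_obs()
from scipy.spatial.transform import Rotation as R
q=i['tcp_rot'];M=R.from_quat([q[1],q[2],q[3],q[0]]).as_matrix();pr(M)
for c in['top','side']:
  ci=env.camera_info(c);pr(ray(c,0,0)[0])
E
```

```text
bar [0.6168 0.2897 0.2125] [0.6186 0.1781 0.2125] [0.6177 0.2339 0.2125] 0.1117 0.9268
cover [0.6387 0.2334 0.1025] 5.7176 5.8322 5.6409 0.1656 0.1224
base [ 0.5603 -0.2051  0.008 ] 5.4326 5.1585 6.1147 0.1479 0.1189
bends [[ 0.4827 -0.178   0.16  ]
 [ 0.4863 -0.242   0.16  ]] [ 0.4845 -0.21    0.16  ] 3.2594
tips [[ 0.4603 -0.1835  0.18  ]
 [ 0.466  -0.2476  0.18  ]] [ 0.4631 -0.2155  0.18  ] 5.0606
roots [[ 0.5782 -0.17    0.168 ]
 [ 0.585  -0.2358  0.168 ]] [ 0.5816 -0.2029  0.168 ] 5.827
[[-0.     -0.907   0.4211]
 [ 0.      0.4211  0.907 ]
 [-1.      0.      0.    ]]
[0.4084 0.0594 1.1339]
[0.5513 0.7823 0.6253]
```

```bash
python3 - <<'E'
from h import *
from scipy.optimize import least_squares
def tri(a,b):
    o1,d1=ray('top',*a);o2,d2=ray('side',*b)
    r=least_squares(lambda p:np.r_[(proj('top',p)-a).ravel(),(proj('side',p)-b).ravel()],[.7,.2,.1]);return r.x.round(4),r.cost.round(1)
print('knob',tri((157,60),(108,272)))
print('bar far end',tri((214,175),(170+325/4,210+42/4)))
a=cv2.imread('pics/top0.png');cv2.imwrite('pics/ct2.png',cv2.resize(a[160:205,145:225],None,fx=9,fy=9,interpolation=2))
E
```

```text
knob (array([0.8604, 0.2967, 0.172 ]), np.float64(1.0))
bar far end (array([0.6224, 0.1799, 0.2058]), np.float64(0.1))
```

View pics/ct2.png

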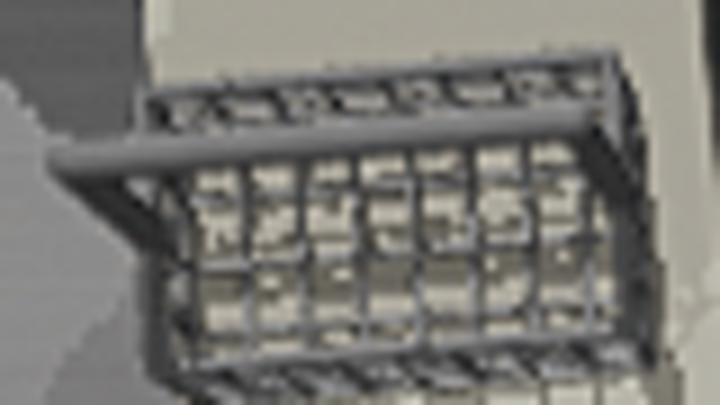

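>>> play_rows(twist=[[0, 0, 0], [0, 0, -0.15], [0, 0, -0.3], [0, 0, -0.45], [0, 0, -0.6], [0, 0, -0.75], [0, 0, -0.9], [0, 0, -1.04], [0, 0, -1.04], [0, 0, -1.04], [0, 0, -1.04], [0, 0, -1.04]], travel=[[0, 0, 5], [3, -3, 10], [6, -6, 12], [10, -10, 12], [14, -14, 12], [18, -18, 12], [22, -22, 12], [26, -26, 12], [30, -30, 12], [33, -33, 12], [34.5, -35.2, 12], [34.5, -35.2, 12]], fingers=[0, 0, 0, 0, 0, 0, 0, 0, 0, 0, 0, 0])

```text
t: 2.65
position: [0.6202, 0.2343, 0.3683]
tcp_rot: [0.706, -0.033, 0.706, 0.032]
force: [0.5, 0.2, -0.7]
opening: 1.002
```

The zoomed crop shows the bar running from top (151,178) to (211,173). Now a look from the wrist camera.

```bash
python3 - <<'E'
from h import *
A=atz('top',150.8,177.8,.2125);B=atz('top',210.6,173.1,.2125);print(A,B,(A+B)/2,np.linalg.norm(A-B),np.degrees(np.arctan2(-(A-B)[0],(A-B)[1])))
snap('wrist','w1.png')
print([(np.round(m['location'],3),m['conf'],proj('wrist',m['location'])) for m in env.mark_of('wrist','basket_bar')])
print(proj('wrist',[A,B]))
o=env.get_obs();q=o['tcp_rot'];print(o['position'],np.degrees(2*np.arctan2(q[3],q[0])))
E
```

```text
[0.61675026 0.29142703 0.2125    ] [0.62399991 0.18507787 0.2125    ] [0.62037508 0.23825245 0.2125    ] 0.10659596487113193 3.8997286914842713
[(array([0.62 , 0.238, 0.214]), 0.94, array([[282.49239789, 196.99301198]]))]
[[285.03680384 140.32992685]
 [281.69918019 248.30586778]]
[0.61815974 0.23853212 0.36861351] 5.593645799913249
```

View pics/w1.png

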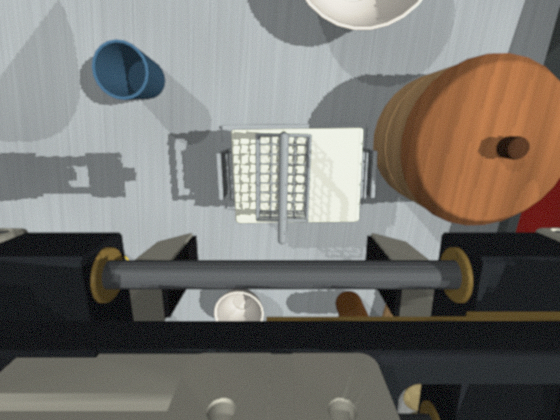

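>>> play_rows(twist=[[0, 0, 0], [0, 0, 0], [0, 0, 0], [0, 0, 0], [0, 0, 0], [0, 0, 0], [0, 0, 0]], travel=[[0.2, 0, -3], [0.2, 0, -6], [0.2, 0, -9], [0.2, 0, -12], [0.2, 0, -14], [0.2, 0, -15.3], [0.2, 0, -15.3]], fingers=[0, 0, 0, 0, 0, 0, 0])

```text
t: 3.62
position: [0.6196, 0.2389, 0.215]
tcp_rot: [0.706, -0.034, 0.707, 0.035]
force: [-0.1, -0.1, 0.3]
opening: 0.998
```

```bash
python3 - <<'E'
from h import *
o=env.get_obs();print(o['position'],o['force'])
a=snap('side','s2.png')
cv2.imwrite('pics/s2c.png',cv2.resize(cv2.imread('pics/s2.png')[130:330,150:350],None,fx=3,fy=3))
E
```

```text
[0.61959169 0.23890472 0.215016  ] [-0.10028273 -0.05795323  0.29129666]
```

View pics/s2c.png

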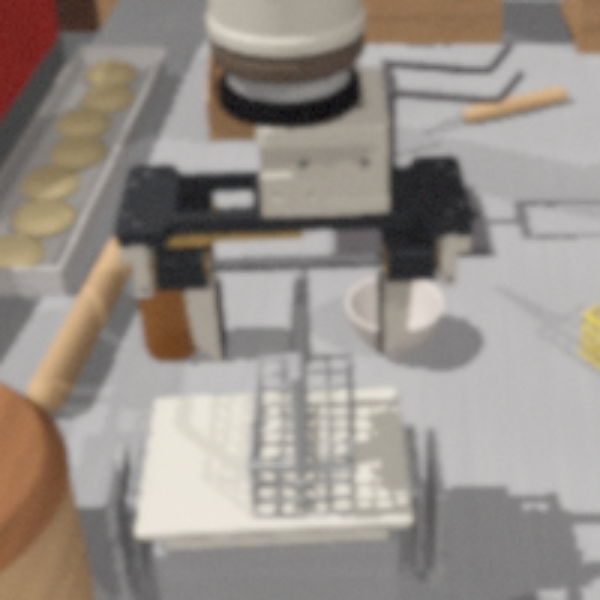

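The bar sits centred between the open fingers, at crop (302,280), so I'll close on it.

>>> play_rows(twist=[[0, 0, 0], [0, 0, 0], [0, 0, 0], [0, 0, 0], [0, 0, 0], [0, 0, 0], [0, 0, 0], [0, 0, 0]], travel=[[0, 0, 0], [0, 0, 0], [0, 0, 0], [0, 0, 0], [0, 0, 0], [0, 0, 0], [0, 0, 0], [0, 0, 0]], fingers=[1, 1, 1, 1, 1, 1, 1, 1])

```text
t: 4.68
position: [0.6202, 0.2389, 0.216]
tcp_rot: [0.706, -0.034, 0.706, 0.035]
force: [0.3, 0.5, 0.2]
opening: 0.18
```

>>> play_rows(twist=[[0, 0, 0], [0, 0, 0], [0, 0, 0], [0, 0, 0], [0, 0, 0], [0, 0, 0]], travel=[[0, 0, 0], [0, 0, 0], [0, 0, 0], [0, 0, 0], [0, 0, 0], [0, 0, 0]], fingers=[1, 1, 1, 1, 1, 1])

```text
t: 5.42
position: [0.6202, 0.2389, 0.2159]
tcp_rot: [0.706, -0.034, 0.706, 0.035]
force: [-0.2, 0.3, -0.7]
opening: 0.085
```

>>> play_rows(twist=[[0, 0, 0], [0, 0, 0], [0, 0, 0], [0, 0, 0], [0, 0, 0], [0, 0, 0], [0, 0, 0], [0, 0, 0], [0, 0, 0], [0, 0, 0], [0, 0, 0], [0, 0, 0]], travel=[[0, 0, 1], [0, 0, 3], [0, 0, 6], [0, 0, 9], [-2, -3, 10.5], [-5, -7, 10.5], [-8, -11.5, 10.5], [-11, -16, 10.5], [-14, -20.5, 10.5], [-17.5, -25, 10.5], [-19.5, -28.5, 10.5], [-19.5, -28.5, 10.5]], fingers=[1, 1, 1, 1, 1, 1, 1, 1, 1, 1, 1, 1])

```text
t: 6.92
position: [0.4241, -0.0491, 0.3227]
tcp_rot: [0.707, -0.032, 0.706, 0.032]
force: [0.7, 0.5, -2.1]
opening: 0.088
```

```bash
python3 - <<'E'
from h import *
o=env.get_obs();print(o['position'],o['force'],o['opening'])
snap('side','s3.png');snap('top','t3.png')
for c in['side','top']:
  for l in ['basket_bar','hook_seat']: print(c,l,[(np.round(m['location'],3),m['conf']) for m in env.mark_of(c,l)])
E
```

```text
[ 0.42407771 -0.04912998  0.32274131] [ 0.73703887  0.47246073 -2.0985303 ] 0.08846932823330322
side basket_bar [(array([0.356, 0.017, 0.11 ]), 0.87), (array([ 0.423, -0.047,  0.318]), 0.7)]
side hook_seat [(array([ 0.489, -0.213,  0.161]), 0.74), (array([ 0.562, -0.206,  0.001]), 0.69)]
top basket_bar [(array([0.359, 0.014, 0.109]), 0.6)]
top hook_seat [(array([0.643, 0.239, 0.095]), 0.48)]
```

View pics/s3.png

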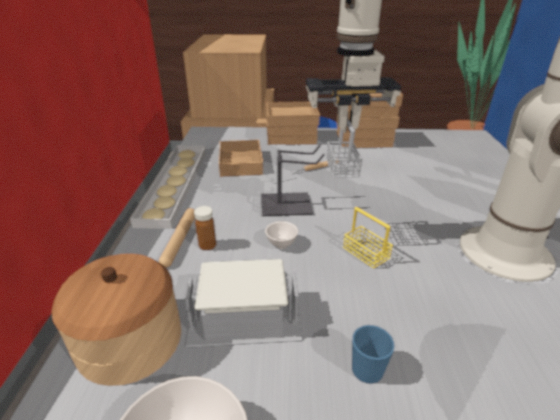

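View pics/t3.png

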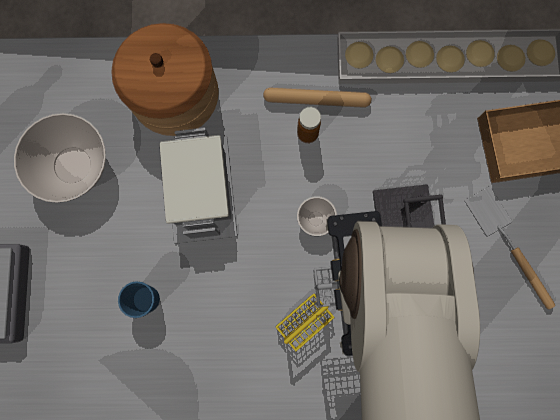

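>>> play_rows(twist=[[0, 0, 0], [0, 0, 0], [0, 0, 0], [0, 0, 0], [0, 0, 0], [0, 0, 0], [0, 0, 0], [0, 0, 0], [0, 0, 0], [0, 0, 0], [0, 0, 0], [0, 0, 0]], travel=[[-0.5, -3, 0], [-1, -7, 0], [-1.5, -11, 0], [-2.2, -14.5, 0], [-2.4, -17, 0], [-2.4, -17, -1], [-2.4, -17, -4], [-2.4, -17, -7], [-2.4, -17, -10], [-2.4, -17, -11.6], [-2.4, -17, -12], [-2.4, -17, -12]], fingers=[1, 1, 1, 1, 1, 1, 1, 1, 1, 1, 1, 1])

```text
t: 8.72
position: [0.4022, -0.2143, 0.2012]
tcp_rot: [0.706, -0.035, 0.706, 0.036]
force: [-0.2, 0.9, -3.4]
opening: 0.085
```

```bash
python3 - <<'E'
from h import *
o=env.get_obs();print(o['position'],o['force'],o['opening'])
snap('side','s4.png');snap('wrist','w4.png')
cv2.imwrite('pics/s4c.png',cv2.resize(cv2.imread('pics/s4.png')[80:230,250:430],None,fx=4,fy=4,interpolation=2))
for c in['side','wrist']:
  for l in ['basket_bar','hook_seat','stand']: print(c,l,[(np.round(m['location'],3),m['conf']) for m in env.mark_of(c,l)])
E
```

```text
[ 0.40222309 -0.21430202  0.20119922] [-0.16188837  0.90551866 -3.35357249] 0.08533682127222149
side basket_bar [(array([ 0.405, -0.208,  0.198]), 0.71), (array([0.354, 0.019, 0.111]), 0.57)]
side hook_seat [(array([ 0.488, -0.21 ,  0.16 ]), 0.81)]
side stand [(array([ 0.565, -0.207,  0.002]), 0.72)]
wrist basket_bar [(array([ 0.399, -0.213,  0.198]), 0.81)]
wrist hook_seat [(array([ 0.487, -0.211,  0.164]), 0.64)]
wrist stand [(array([ 0.564, -0.209,  0.004]), 0.61)]
```

View pics/s4c.png

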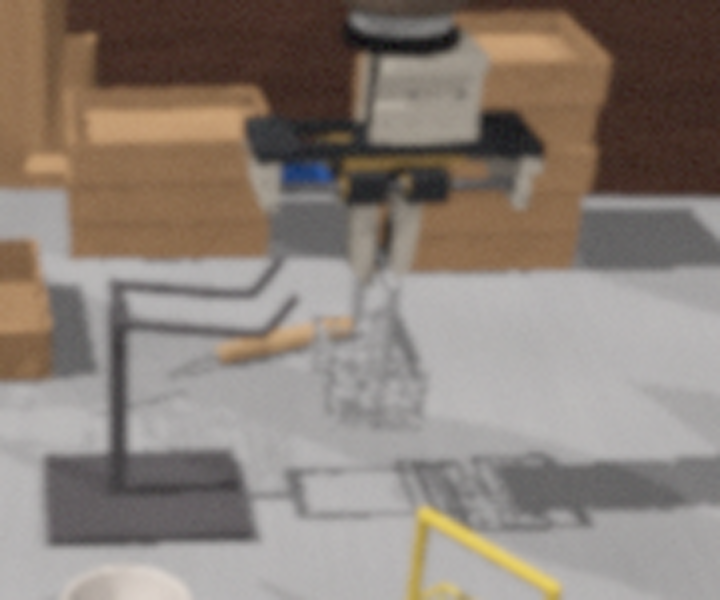

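View pics/w4.png

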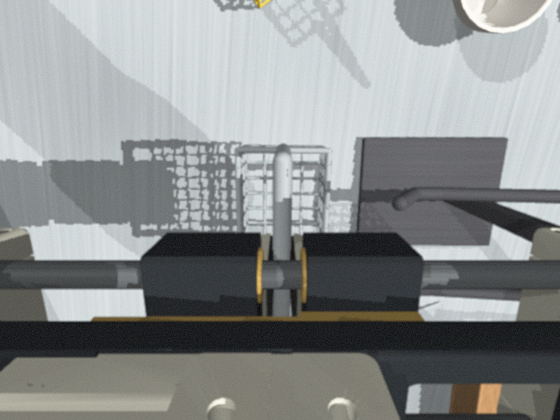

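>>> play_rows(twist=[[0, 0, 0], [0, 0, 0], [0, 0, 0], [0, 0, 0], [0, 0, 0], [0, 0, 0], [0, 0, 0]], travel=[[1.5, 0, 0.3], [3, 0.1, 0.3], [4.5, 0.2, 0.3], [6, 0.3, 0.3], [7.5, 0.35, 0.3], [8.7, 0.35, 0], [8.7, 0.35, 0]], fingers=[1, 1, 1, 1, 1, 1, 1])

```text
t: 10.0
position: [0.4897, -0.2114, 0.2011]
tcp_rot: [0.706, -0.035, 0.706, 0.036]
force: [0.0, -0.2, -1.1]
opening: 0.082
```

```bash
python3 - <<'E'
from h import *
o=env.get_obs();print(o['position'],o['force'],o['opening'])
snap('side','s5.png');snap('wrist','w5.png')
cv2.imwrite('pics/s5c.png',cv2.resize(cv2.imread('pics/s5.png')[80:230,220:400],None,fx=4,fy=4,interpolation=2))
E
```

```text
[ 0.48971689 -0.21136633  0.20110415] [ 0.02462417 -0.15961389 -1.0975751 ] 0.08238949151782674
```

View pics/s5c.png

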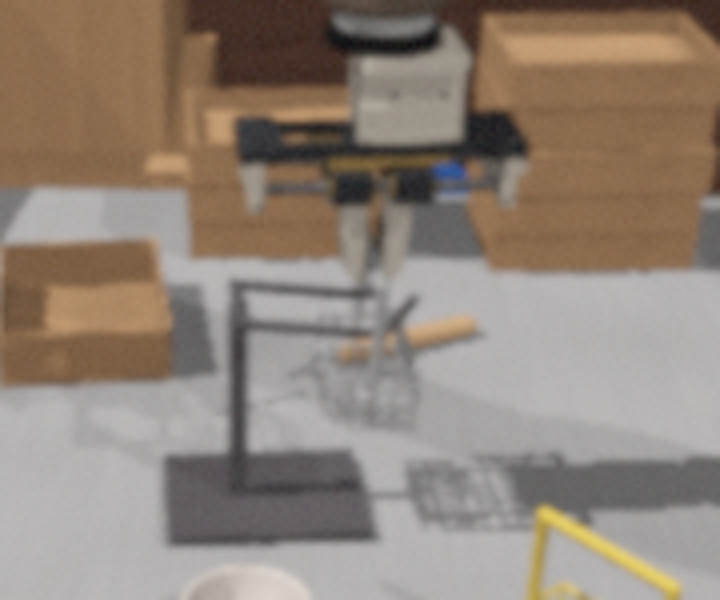

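View pics/w5.png

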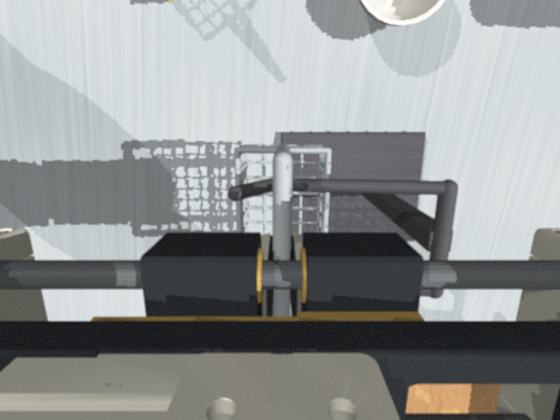

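>>> play_rows(twist=[[0, 0, 0], [0, 0, 0], [0, 0, 0], [0, 0, 0], [0, 0, 0], [0, 0, 0], [0, 0, 0]], travel=[[0, 0, -1], [0, 0, -2], [0, 0, -2.6], [0, 0, -2.9], [0, 0, -3.1], [0, 0, -3.3], [0, 0, -3.3]], fingers=[1, 1, 1, 1, 1, 1, 1])

```text
t: 10.98
position: [0.4884, -0.2117, 0.1682]
tcp_rot: [0.706, -0.034, 0.706, 0.035]
force: [0.3, -0.3, -2.9]
opening: 0.09
```

>>> play_rows(twist=[[0, 0, 0], [0, 0, 0], [0, 0, 0], [0, 0, 0]], travel=[[0, 0, -0.2], [0, 0, -0.3], [0, 0, -0.3], [0, 0, -0.3]], fingers=[1, 1, 1, 1])

```text
t: 11.48
position: [0.4888, -0.2119, 0.1663]
tcp_rot: [0.706, -0.034, 0.706, 0.035]
force: [-2.1, 0.3, 5.7]
opening: 0.084
```

Contact made (+5.7 N). Releasing the bar.

>>> play_rows(twist=[[0, 0, 0], [0, 0, 0], [0, 0, 0], [0, 0, 0], [0, 0, 0], [0, 0, 0], [0, 0, 0], [0, 0, 0]], travel=[[0, 0, 0.1], [0, 0, 0.1], [0, 0, 0.1], [0, 0, 0.1], [0, 0, 0.1], [0, 0, 0.1], [0, 0, 0.1], [0, 0, 0.1]], fingers=[0.8, 0.6, 0.5, 0.5, 0.5, 0.5, 0.5, 0.5])

```text
t: 12.48
position: [0.4887, -0.2118, 0.1673]
tcp_rot: [0.706, -0.034, 0.706, 0.035]
force: [-0.5, 0.5, 0.2]
opening: 0.5
```

```bash
python3 - <<'E'
from h import *
o=env.get_obs();print(o['position'],o['force'],o['opening'])
snap('side','s6.png');snap('wrist','w6.png')
cv2.imwrite('pics/s6c.png',cv2.resize(cv2.imread('pics/s6.png')[80:230,220:400],None,fx=4,fy=4,interpolation=2))
for c in['side','wrist']:
  for l in ['basket_bar']: print(c,l,[(np.round(m['location'],3),m['conf']) for m in env.mark_of(c,l)])
E
```

```text
[ 0.48874767 -0.21183995  0.16728991] [-0.51500367  0.47676132  0.18361921] 0.4999722226783993
side basket_bar [(array([0.358, 0.019, 0.11 ]), 0.71), (array([ 0.489, -0.208,  0.163]), 0.57)]
wrist basket_bar [(array([ 0.488, -0.211,  0.164]), 0.76)]
```

View pics/s6c.png

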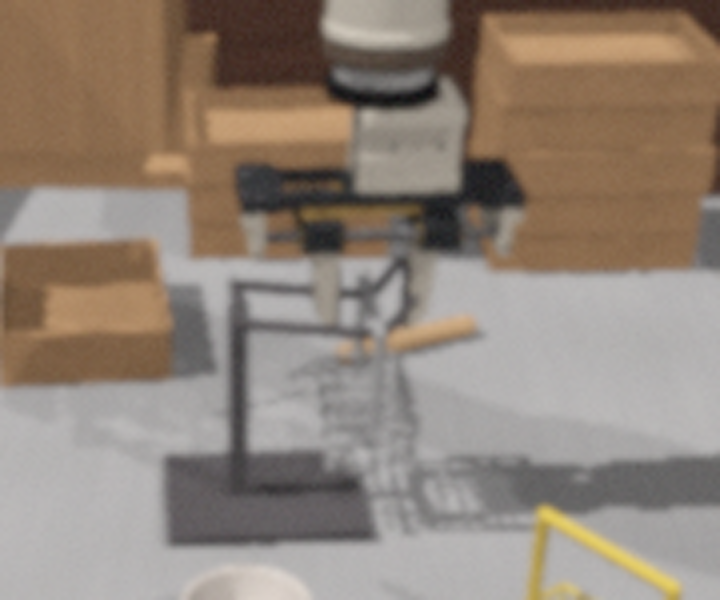

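View pics/w6.png

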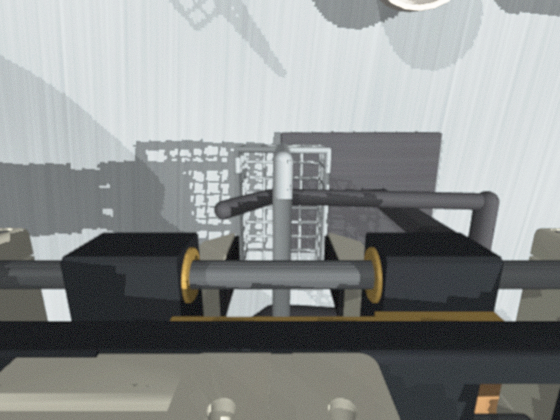

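>>> play_rows(twist=[[0, 0, 0], [0, 0, 0], [0, 0, 0], [0, 0, 0], [0, 0, 0], [0, 0, 0], [0, 0, 0]], travel=[[0, 0, 0.5], [0, 0, 1.5], [0, 0, 3], [0, 0, 6], [0, 0, 9], [0, 0, 11], [0, 0, 11]], fingers=[0.5, 0.5, 0.5, 0.5, 0.5, 0.5, 0.5])

```text
t: 13.55
position: [0.4901, -0.2124, 0.28]
tcp_rot: [0.708, -0.035, 0.704, 0.035]
force: [0.4, -0.2, -0.6]
opening: 0.505
```

>>> play_rows(twist=[[0, 0, 0], [0, 0, 0], [0, 0, 0], [0, 0, 0], [0, 0, 0], [0, 0, 0], [0, 0, 0], [0, 0, 0], [0, 0, 0], [0, 0, 0], [0, 0, 0], [0, 0, 0]], travel=[[0.7, 2, 0], [2, 6, 0], [3.4, 10, 0], [4.7, 14, 0], [6.1, 18, 0], [7.4, 22, 0], [8.8, 26, 0], [10.1, 30, 0], [11.8, 35, 0], [13.5, 40, 0], [15, 44.5, 0], [15, 44.5, 0]], fingers=[0.6, 0.7, 0.8, 1, 1, 1, 1, 1, 1, 1, 1, 1])

```text
t: 15.05
position: [0.6387, 0.2386, 0.278]
tcp_rot: [0.707, -0.037, 0.705, 0.038]
force: [-0.5, -1.6, -0.1]
opening: 0.004
```

```bash
python3 - <<'E'
from h import *
o=env.get_obs();print(o['t'],o['position'],o['force'],o['opening'])
snap('side','s7.png');snap('wrist','w7.png');snap('top','t7.png')
cv2.imwrite('pics/s7c.png',cv2.resize(cv2.imread('pics/s7.png')[130:230,240:390],None,fx=4,fy=4,interpolation=2))
for c in['side','top','wrist']:
  for l in ['basket_bar','cover_top']: print(c,l,[(np.round(m['location'],3),m['conf']) for m in env.mark_of(c,l)])
E
```

```text
15.05 [0.63871997 0.23859469 0.27800553] [-0.53042737 -1.57791986 -0.14869976] 0.003848334520297571
side basket_bar [(array([ 0.489, -0.206,  0.165]), 0.59), (array([0.355, 0.017, 0.111]), 0.58)]
side cover_top [(array([0.638, 0.239, 0.101]), 0.62), (array([ 0.49 , -0.209,  0.162]), 0.57)]
top basket_bar [(array([ 0.489, -0.211,  0.162]), 0.77), (array([0.358, 0.015, 0.11 ]), 0.68)]
top cover_top [(array([0.642, 0.234, 0.102]), 0.92)]
wrist basket_bar [(array([0.406, 0.352, 0.037]), 0.68)]
wrist cover_top []
```

View pics/s7c.png

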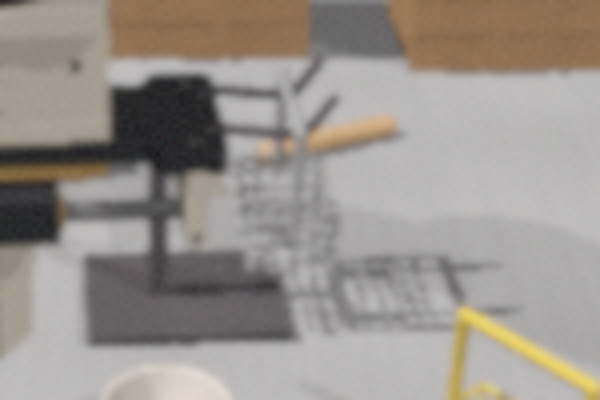

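View pics/w7.png

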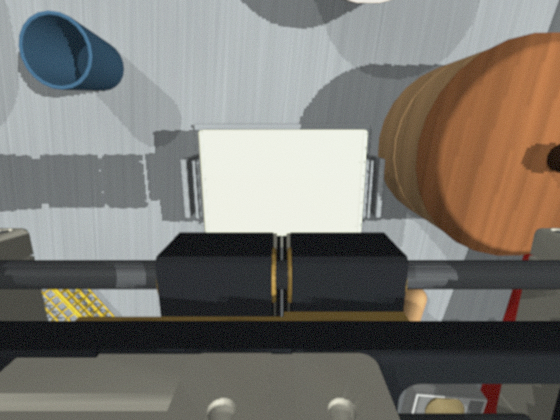

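```bash
python3 - <<'E'
from h import *
for z in (.10,.12,.14,.16):
    print(z,[atz('top',u,v,z)[:2].round(3) for u,v in [(163,25),(113,75),(213,80),(180,130),(205,112)]])
    print('  w',[atz('wrist',u,v,z)[:2].round(3) for u,v in [(381,150),(402,150),(420,150)]])
E
```

```text
0.1 [array([0.97 , 0.303]), array([0.86 , 0.404]), array([0.847, 0.197]), array([0.741, 0.263]), array([0.778, 0.213])]
  w [array([0.737, 0.283]), array([0.759, 0.285]), array([0.777, 0.287])]
0.12 [array([0.959, 0.299]), array([0.852, 0.397]), array([0.838, 0.195]), array([0.734, 0.259]), array([0.771, 0.21 ])]
  w [array([0.731, 0.284]), array([0.751, 0.286]), array([0.768, 0.287])]
0.14 [array([0.948, 0.294]), array([0.843, 0.391]), array([0.83 , 0.192]), array([0.728, 0.255]), array([0.764, 0.207])]
  w [array([0.724, 0.285]), array([0.743, 0.287]), array([0.759, 0.288])]
0.16 [array([0.937, 0.289]), array([0.834, 0.384]), array([0.821, 0.189]), array([0.721, 0.252]), array([0.757, 0.204])]
  w [array([0.718, 0.286]), array([0.735, 0.287]), array([0.749, 0.289])]
```

View pics/t7.png

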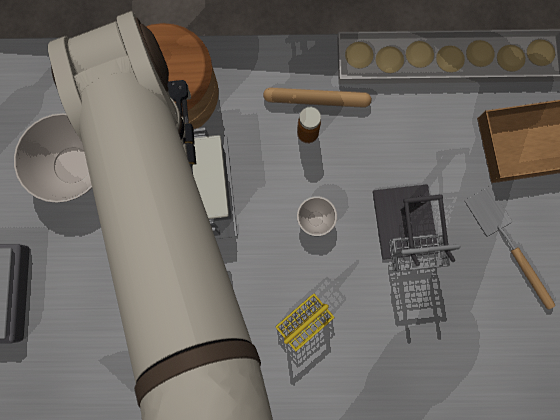

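```bash
python3 - <<'E'
from h import *
o=env.get_obs();print(o['joint_positions'].round(2),o['position'],o['force'])
E
```

```text
[-0.41  0.49  0.04  1.45 -0.02  1.2  -0.28] [0.64018477 0.23145115 0.28033978] [-0.11752757  0.88954809 -0.27225093]
```

>>> play_rows(twist=[[0, 0, 0.17], [0, 0, 0.34], [0, 0, 0.51], [0, 0, 0.68], [0, 0, 0.85], [0, 0, 1.02], [0, 0, 1.19], [0, 0, 1.36], [0, 0, 1.5], [0, 0, 1.57], [0, 0, 1.57], [0, 0, 1.57]], travel=[[0, 0.3, 0], [0, 0.3, 0], [0, 0.3, 0], [0, 0.3, 0], [0, 0.3, 0], [0, 0.3, 0], [0, 0.3, 0], [0, 0.3, -3], [0, 0.3, -6], [0, 0.3, -9], [0, 0.3, -11], [0, 0.3, -12]], fingers=[1, 1, 1, 1, 1, 1, 1, 1, 1, 1, 1, 1])

```text
t: 17.0
position: [0.6399, 0.2339, 0.1593]
tcp_rot: [0.477, -0.522, 0.475, 0.524]
force: [-1.1, 0.5, -0.2]
opening: 0.006
```

```bash
python3 - <<'E'
from h import *
snap('side','s8.png')
cv2.imwrite('pics/s8c.png',cv2.resize(cv2.imread('pics/s8.png')[150:350,140:340],None,fx=3,fy=3,interpolation=2))
o=env.get_obs();print(o['position'],o['force'],proj('side',o['position']-[0,0,.022]),proj('side',[.640,.235,.1025]))
E
```

```text
[0.63961116 0.23393283 0.15848016] [ 0.19874081  0.86525812 -0.04933603] [[241.19642971 266.61096349]] [[241.83620217 280.19894565]]
```

View pics/s8c.png

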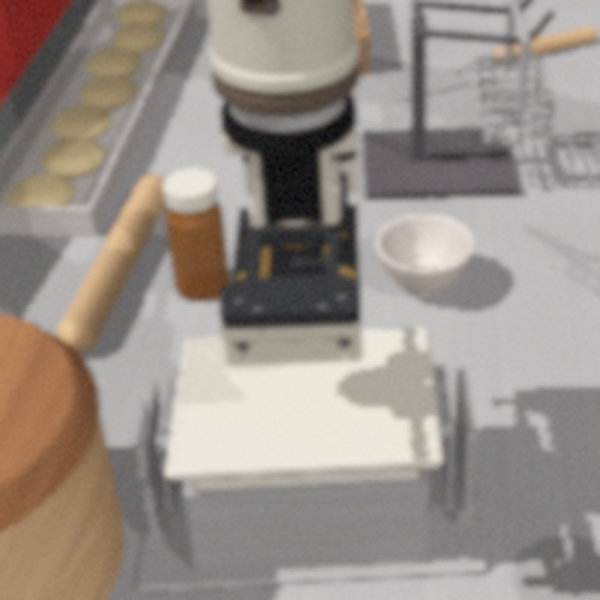

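>>> play_rows(twist=[[0, 0, 0], [0, 0, 0], [0, 0, 0], [0, 0, 0], [0, 0, 0], [0, 0, 0]], travel=[[0, 0.1, -1.5], [0, 0.1, -2.5], [0, 0.1, -3.1], [0, 0.1, -3.4], [0, 0.1, -3.5], [0, 0.1, -3.5]], fingers=[1, 1, 1, 1, 1, 1])

```text
t: 17.8
position: [0.6396, 0.2349, 0.1248]
tcp_rot: [0.477, -0.522, 0.475, 0.525]
force: [-3.0, -0.9, 5.5]
opening: 0.005
```

>>> play_rows(twist=[[0, 0, 0], [0, 0, 0], [0, 0, 0], [0, 0, 0]], travel=[[0, 0, -0.15], [0, 0, -0.3], [0, 0, -0.45], [0, 0, -0.45]], fingers=[1, 1, 1, 1])

```text
t: 18.3
position: [0.64, 0.2351, 0.1242]
tcp_rot: [0.477, -0.522, 0.475, 0.524]
force: [-8.0, -3.5, 19.4]
opening: 0.008
```

>>> play_rows(twist=[[0, 0, 0], [0, 0, 0], [0, 0, 0], [0, 0, 0]], travel=[[0, 0, -0.45], [0, 0, -0.55], [0, 0, -0.65], [0, 0, -0.65]], fingers=[1, 1, 1, 1])

```text
t: 18.8
position: [0.6396, 0.2356, 0.1203]
tcp_rot: [0.477, -0.522, 0.474, 0.524]
force: [-5.2, -1.5, 8.8]
opening: 0.005
```

```bash
python3 - <<'E'
from h import *
snap('side','s9.png')
cv2.imwrite('pics/s9c.png',cv2.resize(cv2.imread('pics/s9.png')[210:350,170:310],None,fx=4,fy=4,interpolation=2))
o=env.get_obs();print(o['position'],o['force'],o['moment'])
E
```

```text
[0.63958575 0.23565386 0.11993329] [-5.07675544 -0.58620283  7.79621334] [-0.19250937  1.12930981  0.00151623]
```

View pics/s9c.png

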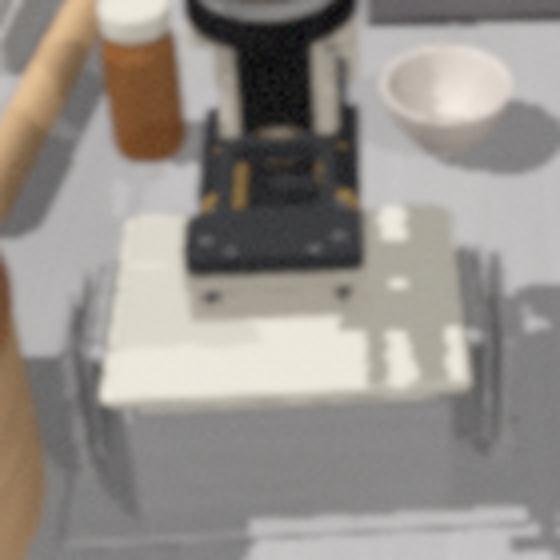

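>>> play_rows(twist=[[0, 0, 0], [0, 0, 0], [0, 0, 0], [0, 0, 0], [0, 0, 0], [0, 0, 0]], travel=[[-0.1, 0, -0.3], [-0.1, 0, -0.5], [-0.1, 0, -0.7], [-0.1, 0, -0.9], [-0.1, 0, -1.1], [-0.1, 0, -1.1]], fingers=[1, 1, 1, 1, 1, 1])

```text
t: 19.6
position: [0.6388, 0.2357, 0.1103]
tcp_rot: [0.477, -0.522, 0.474, 0.524]
force: [-3.0, -1.4, 11.1]
opening: 0.005
```

```bash
python3 - <<'E'
from h import *
snap('side','s10.png');snap('top','t10.png')
cv2.imwrite('pics/s10c.png',cv2.resize(cv2.imread('pics/s10.png')[140:340,170:350],None,fx=3,fy=3,interpolation=2))
for c in['side','top']:
  for l in ['basket_bar','cover_top']: print(c,l,[(np.round(m['location'],3),m['conf']) for m in env.mark_of(c,l)])
o=env.get_obs();print(o['t'],o['position'],o['force'],o['moment'])
E
```

```text
side basket_bar [(array([ 0.491, -0.208,  0.164]), 0.81), (array([0.358, 0.016, 0.114]), 0.64)]
side cover_top [(array([0.636, 0.24 , 0.086]), 0.89)]
top basket_bar [(array([ 0.486, -0.21 ,  0.164]), 0.78), (array([0.359, 0.015, 0.109]), 0.59)]
top cover_top []
19.9 [0.63880111 0.23565351 0.11033577] [-2.04576163 -0.9183191  10.26070347] [-0.35466232  0.84655204  0.03136957]
```

View pics/s10c.png

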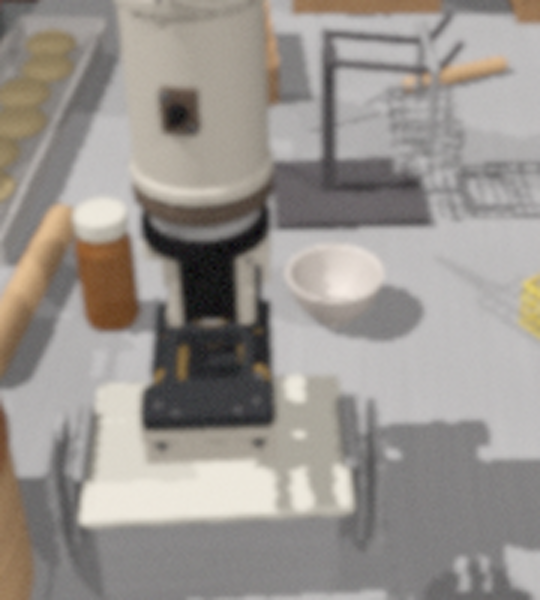

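```bash
python3 - <<'E'
from h import *
print(env.close_job())
o=env.get_obs();print(o['t'],o['position'],o['force'])
E
```

```text
the job is handed in; nothing more can be done
None
the job is handed in; nothing more can be done
```

The basket is hanging on both prongs and released, the cover is pressed home, and I handed the job in with the arm still pressing. The hand-in gives no verdict.

- **Basket:** I took the grey basket off the cover by its bar, brought it in over the prong tips, lowered it until I felt contact, and let go. In the last pictures its bar was at about (0.489, -0.209, 0.164), within about 3 mm of the seat I measured.
- **Cover:** I turned the gripper 90° to stay clear of the pot and pressed the middle of the cover with closed fingertips. The upward force peaked at 19.4 N, fell to about 8 N as the clips slipped over, and the cover then went down.
- **Last checks:** The fingertips stopped at 88.3 mm, which is 8.3 mm above the rim. The press was steady at about 10.3 N with about 2 N sideways, at 19.9 s. The side picture shows the cover flat, and the bowl and jar looked undisturbed. I did not re-check the cup after the pressing, but nothing passed close to it.
- **Disagreements:** The network put the cover top at 86 mm, about 2 mm below what the fingertips say, which is within its error. It could not find the cover in the last top picture.

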